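# Tip the used bottles out of the barrow

### The job

Take the little barrow by its handle bar and wheel it squarely up to the draining tray until you feel the wheels touch the upright wheel stop in front of the tray; the tray stands loose, so do not shove it out of its place. There, lift the handle, keeping the wheels on the worktop, so the load tips forward over the wheels and both bottles end up in the tray; then lower the handle smoothly until the empty barrow stands on its legs again by the stop, and let go. Do not let the barrow drop, and do not disturb the things standing around.

Things in the scene. Friction and masses are not known exactly. Their poses are not given: they have to be found in the camera images.
- tray: Bare-metal tray standing loose, 0.6 kg (slides if pushed with about 5 N or more), 190 deep (x) by 260 mm wide (y). Origin on the worktop, middle of the outer face of its near side, a kerb 18 mm high; x points square into it. Other walls 52 mm. Parallel to the kerb a wheel stop bar, top at 30 mm, is clamped to it, outer face 8 to 48 mm before the kerb: where is not reported, feel for it.
- barrow: Loose grey two-wheeled hand barrow, about 0.7 kg empty. Origin on the worktop below the middle of the axle, x toward its nose, y left, z up. Stands on its wheels and two legs (at x = -106 mm), wheels 67 to 83 mm short of the kerb, up to 7 degrees out of square. Lifting the handle turns it about the axle, nose down into the tray; the bottles roll out past about 50 degrees (some later).
- handle (a point): Middle of the barrow's handle bar, a round steel bar 14 mm thick along the barrow's y between two shafts 132 mm apart (centres). At rest it is 195 mm behind the axle and 65 mm above it, 100 mm over the worktop. The gap from bar to the skip's rear wall is 60 mm. It can turn about its own length between finger pads. Axes as the barrow's.
- axle (a point): Middle of the barrow's axle, 35 mm above the worktop. Two free-rolling wheels, radius 35 mm, 14 mm wide, centred 88 mm to either side: against the wheel stop the axle is 35 mm before it. Axes as the barrow's.
- lip (a point): Middle of the top edge of the skip's nose, 55 mm ahead of and 90 mm above the axle at rest. The nose slopes up at 47 degrees from the floor (60 mm over the worktop, 120 mm long, ends 5 mm behind the axle). All walls reach 125 mm over the worktop; the skip is 150 mm wide. The lip meets the tray floor at about 75 degrees.
- bottle_front_mid (a point): White plastic bottle, body 54 mm diameter, 115 mm long with cap, about 0.2 kg: lies on its side across the barrow's skip at the start, its length along the barrow's y. This point is half-way along its length, on its axis; its z axis runs from foot to cap. It rolls freely and need not be grasped.
- bottle_rear_mid (a point): Slightly slimmer, longer white plastic bottle, body 52 mm diameter, 128 mm long with cap, about 0.2 kg: lies on its side across the barrow's skip at the start, its length along the barrow's y. This point is half-way along its length, on its axis; its z axis runs from foot to cap. It rolls freely and need not be grasped.
- mortar: Bystander: pale mortar, 66 mm across, 44 mm high, standing left of the barrow. Origin under its middle.
- brown_bottle: Bystander: small brown bottle, 49 mm across, 100 mm high, standing left of the barrow, near its wheel. Origin under its middle.
- beaker: Bystander: small clear beaker, 50 mm across, 72 mm high, standing right of the barrow. Origin under its middle.

How it is judged:
By the outcome, as a careful person would: the job done as asked, in the order asked, and still so for the second after the job is handed in, with the robot touching nothing.
It also fails if it takes over 62 s, if anything falls off the work surface, if the arm or the gripper's body presses on something with over 40 N, if the wrist force passes 120 N, or if a joint passes its speed limit or range.

### The arm

A 6-joint arm with a two-finger parallel gripper is mounted at the origin on a cart in front of the work surface, level with it; the furniture and walls round the work are solid. World frame = base frame: x ahead of the robot, y to its left, z up, the work surface at z = 0. Lengths are in m, angles in degrees, forces in N, time in s.
With the tool pointing down it reaches from about 0.35 to 0.95 m from the base axis. Payload 17.4 kg.
Tool frame: the origin (TCP) lies on the centre line of the jaws, within the pads' length; the fingertips stand 11 mm ahead of it and the grasp point (between the pads) lies 8 mm behind it; y points along the fingers, z is the direction in which the jaws open and shut, and the axes are right-handed (so a half turn about y gives the same grasp; the last joint's range is limited). The gripper opens to 93 mm and grips with 3 to 60 N. Pads are 15 mm wide; open, the fingers measure 128 mm over their backs; the gripper's body (75 mm by 188 mm) begins 65 mm behind the grasp point.
Start: joints at [70.313, 6.646, 82.598, -0, 90.757, -2.166], TCP at [0.203, 0.644, 0.23] pointing down, gripper open.
Joint ranges: [-162.19, 162.19], [-47.58, 125.68], [4.15, 143.07], [-65.23, 245.23], [0.69, 171.88], [-170.13, 170.13]. Speed limits (degrees/s): [108.29, 108.29, 127.2, 180, 180, 180].

### API

Orientations are given as [roll, pitch, yaw] about the fixed x, y, z axes, in that order (R = Rz(yaw) Ry(pitch) Rx(roll)).
In Python, from workcell import env, ik, viewer, readout gives the robot as it stands. The module is installed in compiled form; this text tells all that it offers. Calls block until the motion is done:
- env.move_to(position, orientation): joint-space move of the TCP to a pose.
- env.movel(position, frame=None, rate=0.15, until_force=None): straight line of the TCP; frame=None keeps the orientation; rate is the mean speed in m/s. With until_force (N) it stops when the force on the tool has changed by that much, and returns True; else False.
- env.move_j(angles): joint-space move.
- env.set_gripper(opening, squeeze=None): finger opening in m; squeeze is the grip in N (None keeps the last); returns when the fingers have stopped.
- env.pause(seconds).
- ik(position, orientation): joint angles nearest the present ones, or None.
- viewer.read_camera(name): name is "scene" or "side" or "wrist"; returns the picture (400x640x3 uint8, red, green, blue); there is no depth.
- viewer.camera_model(name): a dict with "mtx" (3x3 intrinsics, pixels), "k1" (the pictures are not rectified: a ray, as slopes to the right and down, at radius r is drawn at 1 + k1 r^2 times it, then the intrinsics apply), "R" (3x3) and "t" (3): a world point X has camera coordinates R X + t; the wrist camera has in their place "T_tool_cam" (4x4, takes a point from camera to tool coordinates, whose origin is the TCP and whose axes are the tool frame's). Camera axes: x right, y down, z forward; pixel columns grow to the right and rows downward; lengths in m; the calibration is good to about 2 mm. A picture is of the moment at which its call begins: read the wrist's pose just before it. camera_model takes no time and is no camera call.
A pose or a line that the arm cannot do raises env.Unreachable and nothing moves.
- env.finish_job(): hands the job in, once; it reports no verdict.
Readings, each from a call of its own:
- readout.get_time_s(): time.
- readout.get_qpos(): joint angles.
- readout.get_qd(): joint speeds.
- readout.get_joint_efforts(): joint torques, N m.
- readout.get_tool_pos(): TCP position.
- readout.get_ee_rot(): TCP orientation.
- readout.get_ft_force(): force on the tool from outside, world axes, zero at the start.
- readout.get_torque(): the same for the moment, N m.
- readout.get_finger_gap(): finger opening in m.
Only numpy, scipy, OpenCV 4.12 (cv2) and the standard library are available. Lean on these libraries where they do the work, as an engineer would, in place of code of your own. Each camera call takes 0.05 s, during which the arm holds its last target. There are 200 camera calls.

## Working session

There is one attempt and no reset: what is moved stays moved. The work goes in short steps, each a Python script; the robot and the scene stay as the last script left them, time stands still between calls to the robot, and variables do not carry over. Pictures are saved under pics/ and viewed, about 8 in all and at most 12, crops included, and the job is handed in when it is done.

```bash
mkdir -p pics; python3 - <<'E'
from workcell import env, ik, viewer, readout
import cv2,numpy as np
for n in ["scene","side"]:
    im=viewer.read_camera(n); cv2.imwrite(f"pics/{n}0.png",im[:,:,::-1])
    m=viewer.camera_model(n); print(n,{k:np.round(v,4).tolist() for k,v in m.items()})
    R=np.array(m["R"]);print("pos",-R.T@np.array(m["t"]))
print(viewer.camera_model("wrist"))
print(readout.get_ee_rot(),readout.get_time_s(),readout.get_finger_gap())
E
```

```text
scene {'mtx': [[434.5647, 0.0, 316.886], [0.0, 434.5647, 197.7118], [0.0, 0.0, 1.0]], 'k1': -0.0455, 'R': [[-0.489, -0.8723, -0.0074], [-0.3214, 0.188, -0.9281], [0.8109, -0.4515, -0.3723]], 't': [0.5756, 0.2338, 0.607]}
pos [-0.13564751  0.73214868  0.44725335]
side {'mtx': [[464.4444, 0.0, 316.2462], [0.0, 464.4444, 185.6051], [0.0, 0.0, 1.0]], 'k1': 0.0163, 'R': [[-0.9933, -0.1155, 0.008], [-0.0698, 0.5422, -0.8373], [0.0924, -0.8322, -0.5467]], 't': [0.5962, -0.0615, 1.3604]}
pos [0.462224   1.23445067 0.6874046 ]
{'mtx': array([[284.23421144,   0.        , 322.67272289],
       [  0.        , 284.23421144, 196.83345976],
       [  0.        ,   0.        ,   1.        ]]), 'k1': -0.029910568030255158, 'T_tool_cam': array([[-2.90308835e-04,  9.65968752e-01,  2.58658628e-01,
        -7.08558916e-02],
       [ 4.88897235e-04, -2.58658470e-01,  9.65968714e-01,
        -1.54543383e-01],
       [ 9.99999838e-01,  4.06886740e-04, -3.97168613e-04,
         9.75765352e-04],
       [ 0.00000000e+00,  0.00000000e+00,  0.00000000e+00,
         1.00000000e+00]])}
[-9.00577924e+01  2.05957677e-03 -1.75222960e+01] 0.1 0.0930748130136333
```

View pics/scene0.png

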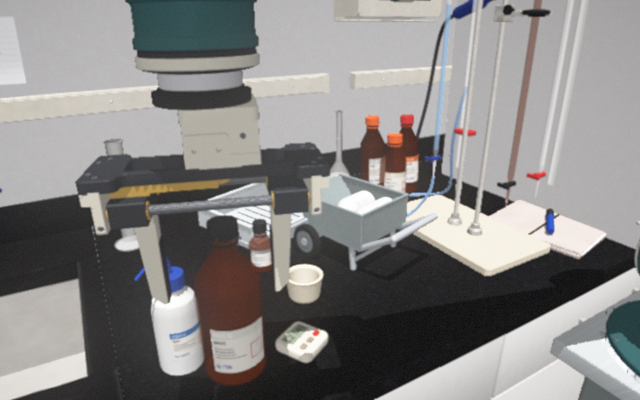

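View pics/side0.png

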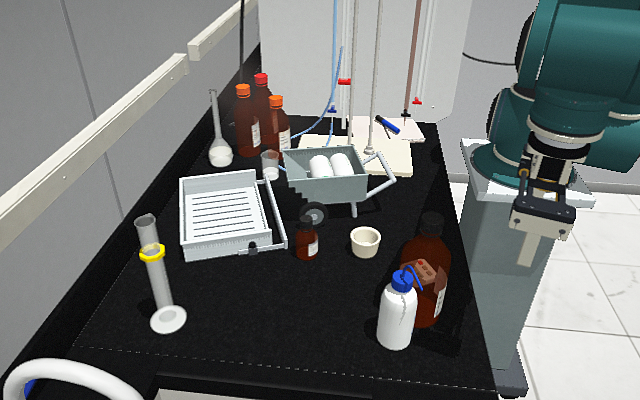

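Side view: barrow in the middle, left wheel near (313,217), handle bar around (380,165), tray at (180–285, 170–260) with the stop bar on its right. The beaker is behind at (270,163), the brown bottle at (307,240) and the mortar at (365,242). I'll enlarge this area for measuring.

```bash
cat > h.py <<'E'
import numpy as np,cv2
from workcell import env, ik, viewer, readout
from scipy.spatial.transform import Rotation as Ro
def cam(n,tool=None):
    m=viewer.camera_model(n)
    if n=="wrist":
        p,o=tool; T=np.eye(4);T[:3,:3]=Ro.from_euler('xyz',o,degrees=True).as_matrix();T[:3,3]=p
        W=np.linalg.inv(T@m["T_tool_cam"]); return m["mtx"],m["k1"],W[:3,:3],W[:3,3]
    return m["mtx"],m["k1"],np.array(m["R"]),np.array(m["t"])
def proj(c,X):
    K,k,R,t=c; X=np.atleast_2d(X); d=np.array([k,0,0,0,0.])
    return cv2.projectPoints(X.astype(float),cv2.Rodrigues(R)[0],t.astype(float),K,d)[0][:,0]
def back(c,uv,z):
    K,k,R,t=c
    n=cv2.undistortPoints(np.array(uv,float).reshape(-1,1,2),K,np.array([k,0,0,0,0.]))[:,0]
    o=-R.T@t; D=np.c_[n,np.ones(len(n))]@R
    return o+D*((z-o[2])/D[:,2])[:,None]
E
python3 - <<'E'
from h import *
im=cv2.imread("pics/side0.png")[135:275,170:410]
cv2.imwrite("pics/side0c.png",cv2.resize(im,None,fx=3.3,fy=3.3,interpolation=cv2.INTER_CUBIC))
c=cam("side")
for n,uv,z in [("wheelL",(316,227),0),("hL",(395,181),.1),("hR",(367,152),.1),("kerb",(250,172),.018),("kerbL",(286,246),0),("beaker",(269,178),0),("brown",(307,258),0),("mortar",(365,255),0)]: print(n,back(c,[uv],z).round(3))
E
```

```text
wheelL [[0.558 0.367 0.   ]]
hL [[0.38  0.297 0.1  ]]
hR [[0.449 0.164 0.1  ]]
kerb [[0.764 0.171 0.018]]
kerbL [[0.617 0.444 0.   ]]
beaker [[0.713 0.166 0.   ]]
brown [[ 0.565  0.478 -0.   ]]
mortar [[0.439 0.452 0.   ]]
```

View pics/side0c.png

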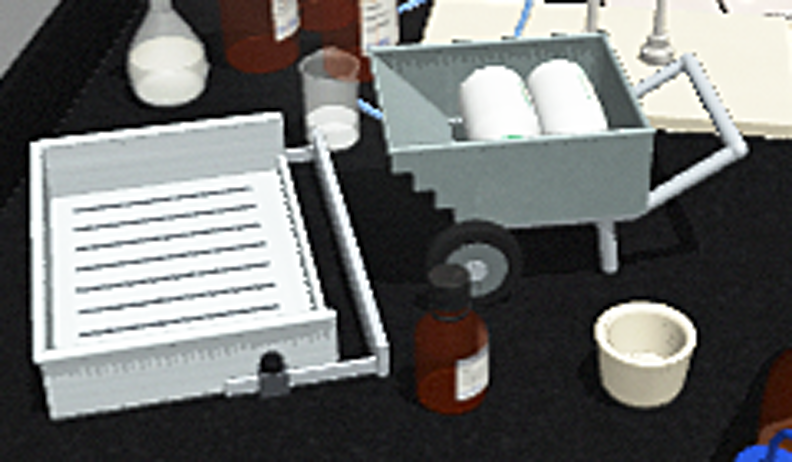

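Crop: the stop bar top runs from about (318,130) to (378,345) in the crop. The barrow heads about 27° in yaw, and its wheel contact is near the brown bottle's far side. Next I'll take a picture with the wrist camera above the barrow.

```bash
python3 - <<'E'
from h import *
p=readout.get_tool_pos()
env.movel([p[0],p[1],0.42],rate=0.25)
env.move_to([0.50,0.30,0.44],[-90,0,-63])
P,O=readout.get_tool_pos(),readout.get_ee_rot()
im=viewer.read_camera("wrist"); cv2.imwrite("pics/w1.png",im[:,:,::-1]); np.save("w1.npy",np.array([P,O]))
print(P,O,readout.get_time_s())
c=cam("wrist",(P,O)); print(proj(c,[[.415,.23,.1],[.56,.37,0],[.565,.478,0],[.7,.4,0]]))
cv2.imwrite("pics/w1b.png",cv2.resize(im[:,:,::-1],(800,500),interpolation=cv2.INTER_CUBIC))
E
```

```text
[0.49969858 0.30075239 0.43985124] [-9.00109872e+01  7.45533021e-03 -6.29196647e+01] 2.725
[[261.31245266 177.00391321]
 [363.61252893 139.70544779]
 [392.30354744  91.68699417]
 [428.76475038 157.86242523]]
```

View pics/w1b.png

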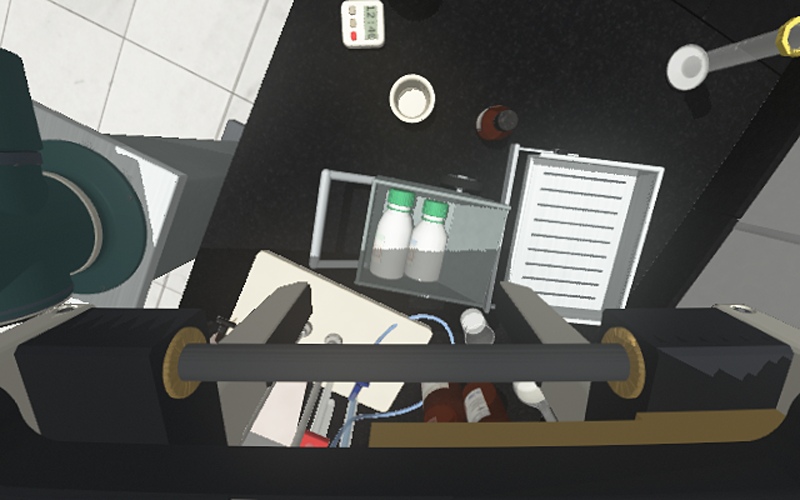

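Wrist view: the whole barrow and tray are visible. The handle bar is at about (318,172)–(313,265), with the skip and both bottles beside it; the stop bar is at (512,150)–(500,300). I'll enlarge it for exact pixels.

```bash
python3 - <<'E'
import cv2
im=cv2.imread("pics/w1.png")[95:275,240:540]
im=cv2.convertScaleAbs(im,alpha=1.0,beta=25)
im=cv2.resize(im,(800,480),interpolation=cv2.INTER_CUBIC)
cv2.imwrite("pics/w1c.png",im)
E
```

```text
(no output)
```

View pics/w1c.png

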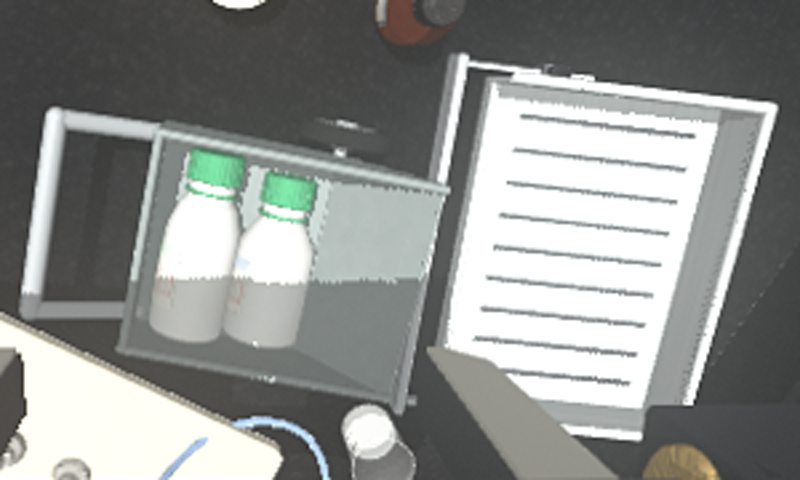

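```bash
cat > fit.py <<'E'
from h import *
from scipy.optimize import least_squares
c=cam("wrist",np.load("w1.npy")); s=cam("side")
px=lambda q:np.array(q,float)/2.6667+[240,95]
spx=lambda q:np.array(q,float)/3.3+[170,135]
# barrow
M=np.array([[-195,66,100],[-195,-66,100],[55,75,125],[55,-75,125],[-133,75,125],[-133,-75,125]])/1e3
U=px([[53,112],[29,311],[445,188],[402,410],[163,127],[122,350]])
T=lambda p,M:np.c_[p[0]+M[:,0]*np.cos(p[2])-M[:,1]*np.sin(p[2]),p[1]+M[:,0]*np.sin(p[2])+M[:,1]*np.cos(p[2]),M[:,2]]
r=least_squares(lambda p:(proj(c,T(p,M))-U).ravel(),[.55,.3,.47]);b=r.x
print("barrow",b[:2],np.degrees(b[2]),"res px",r.fun.reshape(-1,2).round(1).tolist())
print("handle",T(b,np.array([[-.195,0,.1]])))
sm=np.array([[-195,66,100],[-195,-66,100],[55,75,125],[-133,75,125],[0,95,35]])/1e3
print("side check",(proj(s,T(b,sm))-spx([[740,150],[690,60],[392,152],[650,130],[478,268]])).round(1).tolist())
# tray
kerb=back(c,px([[490,85],[443,345]]),.018); stop=back(c,px([[453,57],[430,185]]),.03); wl=back(c,px([[520,78],[772,106]]),.052); far=back(c,px([[772,106],[690,400]]),.052)
d=lambda a:np.degrees(np.arctan2(*(a[1]-a[0])[[1,0]]))
print("kerb",kerb.round(4).tolist(),"yaw",d(kerb)+90,"stop",stop.round(4).tolist(),d(stop)+90,"wl",wl.round(4).tolist(),d(wl),"far",d(far)+90)
print("side: stop",back(s,spx([[318,130],[378,345]]),.03).round(4).tolist(),"far",back(s,spx([[36,150],[42,358]]),.052).round(4).tolist())
E
python3 fit.py
```

```text
barrow [0.59682012 0.28102336] 15.775502739993755 res px [[3.4, 2.3], [2.0, -0.3], [3.0, -0.6], [-3.7, -2.4], [-2.5, -0.3], [-2.1, 0.8]]
handle [[0.40916493 0.22800894 0.1       ]]
side check [[-4.1, -1.0], [-3.7, -0.6], [-3.9, -0.1], [-0.7, 0.1], [-4.5, -0.1]]
kerb [[0.6511, 0.4464, 0.018], [0.7269, 0.2549, 0.018]] yaw 21.600039365138187 stop [[0.613, 0.4491, 0.03], [0.6461, 0.3618, 0.03]] 20.761111635134 wl [[0.6565, 0.4554, 0.052], [0.828, 0.5231, 0.052]] 21.558938132755785 far 21.21305466425399
side: stop [[0.7125, 0.196, 0.03], [0.6173, 0.4577, 0.03]] far [[0.9122, 0.2872, 0.052], [0.821, 0.5227, 0.052]]
```

```bash
cat > fit2.py <<'E'
exec(open("fit.py").read().split("# tray")[0].split("r=least")[0])
M[4:,0]=-.128
sm=np.array([[-195,66,100],[-195,-66,100],[55,75,125],[-128,75,125],[0,95,35]])/1e3
SU=spx([[740,150],[690,60],[392,152],[650,130],[478,268]])
f=lambda p:np.r_[(proj(c,T(p,M))-U).ravel(),(proj(s,T(p,sm))-SU).ravel()]
for nm,ff in [("joint",f),("wrist",lambda p:f(p)[:12]),("side",lambda p:f(p)[12:])]:
    r=least_squares(ff,[.55,.3,.47],loss="soft_l1");b=r.x
    print(nm,b[:2].round(4),np.degrees(b[2]).round(2),ff(b).reshape(-1,2).round(1).tolist(),T(b,np.array([[-.195,0,.1]])).round(4))
    if nm=="joint":np.save("b.npy",b)
h=back(c,U[:2],.1); l=back(c,U[2:4],.125); q=back(c,U[4:],.125); 
for a in (h,l,q): print(a.round(4).tolist(),"len",np.linalg.norm(a[1]-a[0]).round(4),"yaw",np.degrees(np.arctan2(*(a[0]-a[1])[[1,0]])).round(2)-90)
b=np.load("b.npy")
im=cv2.imread("pics/w1.png")[95:275,240:540];im=cv2.resize(im,(800,480),interpolation=cv2.INTER_CUBIC)
for u in proj(c,T(b,M)): cv2.circle(im,tuple(((u-[240,95])*2.6667).astype(int)),4,(0,0,255),1)
im2=cv2.resize(cv2.imread("pics/side0.png")[135:275,170:410],None,fx=3.3,fy=3.3)
for u in proj(s,T(b,sm)): cv2.circle(im2,tuple(((u-[170,135])*3.3).astype(int)),4,(0,0,255),1)
cv2.imwrite("pics/ov.png",np.vstack([im[:300],im2[:300,:800] if im2.shape[1]>=800 else cv2.copyMakeBorder(im2[:300],0,0,0,800-im2.shape[1],0)]))
E
python3 fit2.py
```

```text
joint [0.5919 0.2802] 15.78 [[0.6, 1.4], [-0.6, -1.1], [0.2, -1.5], [-6.3, -3.2], [-2.4, -0.6], [-2.0, 0.6], [-2.1, -1.0], [-1.8, -0.6], [-1.7, -0.2], [-0.7, 0.2], [-2.3, -0.1]] [[0.4043 0.2272 0.1   ]]
wrist [0.5946 0.2797] 15.42 [[2.2, 1.8], [0.5, -0.8], [1.6, -0.2], [-5.5, -2.2], [-0.7, -0.0], [-0.9, 1.0]] [[0.4067 0.2278 0.1   ]]
side [0.5876 0.2805] 15.46 [[-0.2, -0.6], [0.1, -0.3], [-0.0, -0.0], [1.1, 0.6], [-0.7, 0.1]] [[0.3997 0.2285 0.1   ]]
[[0.3845, 0.2925, 0.1], [0.4241, 0.1623, 0.1]] len 0.136 yaw 16.909999999999997
[[0.6254, 0.3651, 0.125], [0.6786, 0.2228, 0.125]] len 0.1519 yaw 20.480000000000004
[[0.4524, 0.3185, 0.125], [0.4918, 0.1758, 0.125]] len 0.148 yaw 15.450000000000003
```

View pics/ov.png

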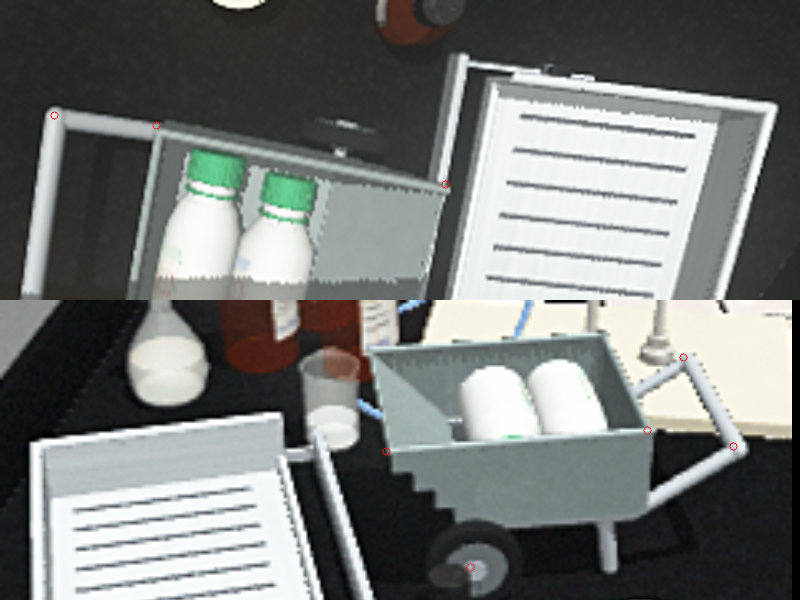

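The joint fit is sub-pixel in the side view. It gives axle ≈ (0.589,0.280), heading ≈ 15.6°, and handle ≈ (0.402,0.228). The outlier was the front-right corner. The tray's heading is ≈ 21.4°, with the stop about 48 mm of travel ahead. I'll check the lab-stand rods, then grasp.

```bash
python3 - <<'E'
from h import *
c=cam("wrist",np.load("w1.npy")); s=cam("side"); sc=cam("scene")
print("rods wrist",back(c,np.array([[70,470],[8,450]])/2.6667+[240,95],.03).round(3).tolist(),"scene",back(sc,[[455,222],[475,230]],.02).round(3).tolist(),"side",back(s,[[369,151]],.02).round(3).tolist())
yaw=15.6; o=[-90,0,yaw-90]; H=np.array([.402,.228])
env.set_gripper(.057,25)
env.move_to([*H,.2],o)
env.pause(.2); print("f0",readout.get_ft_force())
hit=env.movel([*H,.092],rate=.08,until_force=6); print(hit,readout.get_tool_pos(),readout.get_ft_force())
P,O=readout.get_tool_pos(),readout.get_ee_rot()
im=viewer.read_camera("wrist"); cv2.imwrite("pics/w2.png",im[:,:,::-1]); np.save("w2.npy",np.array([P,O]))
print(readout.get_time_s(),readout.get_qpos())
E
```

```text
rods wrist [[0.503, 0.021, 0.03], [0.45, 0.015, 0.03]] scene [[0.502, 0.012, 0.02], [0.449, 0.005, 0.02]] side [[0.441, 0.011, 0.02]]
f0 [-0.72979768  0.10741725 -0.65630294]
False [0.40222751 0.22811241 0.09251847] [-0.57326298 -0.78415524  0.72327306]
6.2917 [ 2.63971589e+01 -1.68728655e+01  1.17431050e+02  5.11025207e-04
  7.94003904e+01  1.07964717e+01]
```

View pics/w2.png

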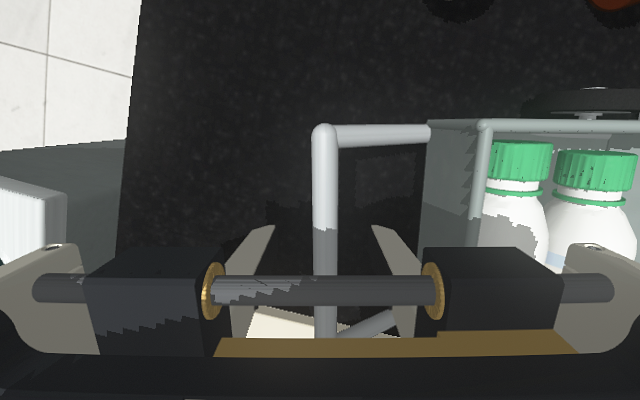

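Wrist view: the bar at u≈324 sits centred between the fingers (275 and 372) and runs straight down the image, so the yaw is right. I'll grip, lift the legs slightly, square up about the axle and roll forward by feel.

```bash
cat >> h.py <<'E'
RH,AH=np.hypot(.195,.065),np.degrees(np.arctan2(.065,-.195))
def pose(A,yaw,th,lift=0):
    a=np.radians(AH-th); y=np.radians(yaw); u=np.array([np.cos(y),np.sin(y)])
    return [*(np.array(A)+u*RH*np.cos(a)),.0265+RH*np.sin(a)+lift+.001],[-90,0,yaw-90]
def fl(yaw):
    f=np.array(readout.get_ft_force()); y=np.radians(yaw); return np.array([f[0]*np.cos(y)+f[1]*np.sin(y),-f[0]*np.sin(y)+f[1]*np.cos(y),f[2]]).round(2)
E
python3 - <<'E'
from h import *
w=cam("wrist",np.load("w2.npy")); e=back(w,[[323,133]],.1)[0]; y=np.radians(15.6)
print("left bar end rel TCP lateral",((e[:2]-[.4022,.2281])@[-np.sin(y),np.cos(y)]).round(4))
env.set_gripper(0,30); print("gap",readout.get_finger_gap(),fl(15.6))
yaw=15.6; P=np.array(readout.get_tool_pos()); A=P[:2]+.195*np.array([np.cos(y),np.sin(y)])
print("A",A,"pose0 z",pose(A,yaw,0)[0][2],P[2])
env.movel(*pose(A,yaw,3),rate=.04); print("lifted",fl(yaw))
env.movel(*pose(A,21.4,3),rate=.04); print("squared",fl(21.4),readout.get_torque())
u=np.array([np.cos(np.radians(21.4)),np.sin(np.radians(21.4))])
env.movel(pose(A+.03*u,21.4,3)[0],rate=.05); env.pause(.2); print("rolled",fl(21.4),readout.get_torque())
np.save("A.npy",A+.03*u)
P,O=readout.get_tool_pos(),readout.get_ee_rot()
im=viewer.read_camera("side"); cv2.imwrite("pics/s2.png",cv2.resize(im[135:275,170:410,::-1],None,fx=3.3,fy=3.3,interpolation=cv2.INTER_CUBIC))
print(readout.get_time_s(),A+.03*u,P,O)
E
```

```text
left bar end rel TCP lateral 0.066
gap 0.013312343303257066 [-0.32  0.28  0.83]
A [0.58980368 0.28044026] pose0 z 0.09249999999999992 0.09202242928999668
lifted [ 0.18  0.51 -4.39]
squared [ 0.63  0.15 -5.22] [-0.22795419  0.29840043 -0.08510087]
rolled [-0.01 -0.4  -5.83] [-0.15742419  0.30744705  0.00300768]
9.1333 [0.61773535 0.29138656] [0.43944367 0.22151623 0.10266015] [-8.99960165e+01  1.08877414e-04 -6.85979748e+01]
```

View pics/s2.png

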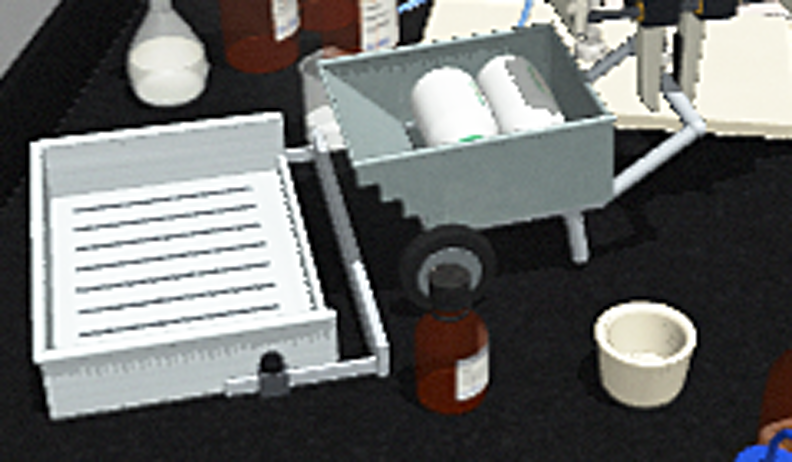

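Picture: the barrow is square-looking, legs just off the table, and the tray is unmoved. Now I'll feel for the stop slowly.

```bash
python3 - <<'E'
from h import *
A=np.load("A.npy"); u=np.array([np.cos(np.radians(21.4)),np.sin(np.radians(21.4))])
P0=np.array(readout.get_tool_pos())
print(fl(21.4),readout.get_torque())
hit=env.movel(pose(A+.05*u,21.4,3)[0],rate=.01,until_force=2.0)
P=np.array(readout.get_tool_pos()); d=(P-P0)[:2]@u
print(hit,"advance",d,fl(21.4),readout.get_torque())
env.pause(.3); print(fl(21.4),readout.get_torque(), "x' axle",(A+d*u)@u)
np.save("A.npy",A+d*u); print(readout.get_time_s())
E
```

```text
[ 0.34 -0.12 -4.78] [-0.14223377  0.36303878  0.03411133]
True advance 0.017982228986014117 [ 0.15  0.51 -4.61] [-0.08333186  0.21012881 -0.06580138]
[-0.26 -0.17 -4.96] [-0.12371429  0.21798102  0.0079072 ] x' axle 0.6994485105579775
11.675
```

Contact came at axle x'=0.699, exactly as predicted, but the residual force is near noise. I'll confirm with 1 mm steps and averaged force.

```bash
cat >> h.py <<'E'
def avg(yaw,n=12):
    F=[];T=[]
    for _ in range(n): F.append(fl(yaw));T.append(readout.get_torque());env.pause(.01)
    return np.mean(F,0).round(2),np.mean(T,0).round(3)
E
python3 - <<'E'
from h import *
A=np.load("A.npy"); u=np.array([np.cos(np.radians(21.4)),np.sin(np.radians(21.4))])
f0,t0=avg(21.4);print(f0,t0)
for k in range(1,13):
    env.movel(pose(A+.001*k*u,21.4,3)[0],rate=.01)
    f,t=avg(21.4); print(k,f,t)
    if f[0]<f0[0]-1.5: break
np.save("A.npy",A+.001*k*u); print((A+.001*k*u)@u,readout.get_time_s(),readout.get_tool_pos())
E
```

```text
[-0.1  -0.06 -4.74] [-0.141  0.239 -0.002]
1 [-4.97  2.09 -2.97] [-0.118  1.12  -0.008]
0.7004485105579775 12.2167 [0.45687157 0.2285694  0.10259023]
```

Contact is confirmed. The lateral force (+2.1 N against −5 N, lever 0.45 ≈ 88/195) says only the right wheel touches, so the barrow is yawed slightly too far left. I'll back off and find the square yaw by probing.

```bash
cat > probe.py <<'E'
from h import *
A0=np.load("A.npy"); U=lambda y:np.array([np.cos(np.radians(y)),np.sin(np.radians(y))]); u=U(21.4)
for yaw in (20.3,):
    env.movel(*pose(A0-.005*u,yaw,3),rate=.03); env.pause(.1)
    f0,t0=avg(yaw,10)
    for k in range(1,24):
        d=-.005+.0005*k
        env.movel(pose(A0+d*u,yaw,3)[0],rate=.01); f,t=avg(yaw,6)
        if f[0]<f0[0]-1.3: break
    print(yaw,"d",d,(f-f0).round(2),(t-t0).round(3),readout.get_time_s())
f,t=avg(yaw,15);print((f-f0).round(2),(t-t0).round(3))
np.save("A2.npy",A0+d*u)
E
python3 probe.py
```

```text
20.3 d 0.0004999999999999996 [-3.31 -1.03  1.45] [-0.43   0.462 -0.016] 16.0583
[-4.04 -1.15  1.15] [-0.474  0.534 -0.019]
```

```bash
sed -e 's/(20.3,)/(20.75,)/; s/-.005/-.003/g' probe.py > probe2.py; python3 probe2.py
```

```text
20.75 d 0.001 [-4.76  1.92  1.24] [-0.006  0.848 -0.032] 19.0417
[-4.53  1.64  1.71] [ 0.007  0.855 -0.029]
```

The square yaw is bracketed between 20.3° and 20.75°, so I'll use 20.5°. I'll back off about 1 mm and start tipping with force monitoring.

```bash
cat > arc.py <<'E'
from h import *
Y=20.5; u=np.array([np.cos(np.radians(Y)),np.sin(np.radians(Y))])
def arc(ths,A,rate=.06,n=4,fmin=-2.5):
    for th in ths:
        env.movel(*pose(A,Y,th,-.0004),rate=rate); f,t=avg(Y,n); print(th,f,t,round(readout.get_time_s(),2))
        if f[0]<fmin: A=A-.001*u; print("back 1mm")
        if f[0]>2.5: A=A+.001*u; print("fwd 1mm")
    np.save("A3.npy",A); return A
E
python3 - <<'E'
from arc import *
A=np.load("A2.npy")-.0012*u
env.movel(*pose(A,Y,3,-.0004),rate=.02); env.pause(.1); print(avg(Y,10))
arc(range(8,46,5),A)
im=viewer.read_camera("side"); cv2.imwrite("pics/s3.png",cv2.resize(im[95:275,170:410,::-1],None,fx=3.3,fy=3.3,interpolation=cv2.INTER_CUBIC))
E
```

```text
(array([-0.27,  0.25, -4.85]), array([-0.132,  0.289,  0.028]))
8 [ 0.1  -0.15 -4.02] [-0.131  0.171  0.014] 20.08
13 [-4.27 -1.55 -1.12] [-0.589  0.722  0.046] 20.57
back 1mm
18 [-1.23 -0.55 -2.53] [-0.278  0.344  0.017] 21.04
23 [-7.11 -1.14  2.98] [-0.741  1.275  0.028] 21.52
back 1mm
28 [-7.97 -0.83  3.8 ] [-0.714  1.39   0.005] 22.0
back 1mm
33 [-8.77 -0.67  7.15] [-0.729  1.664 -0.009] 22.47
back 1mm
38 [-10.02  -0.2    9.76] [-0.75   1.91   0.007] 22.93
back 1mm
43 [-7.78  0.03  9.49] [-0.685  1.603 -0.002] 23.4
back 1mm
```

View pics/s3.png

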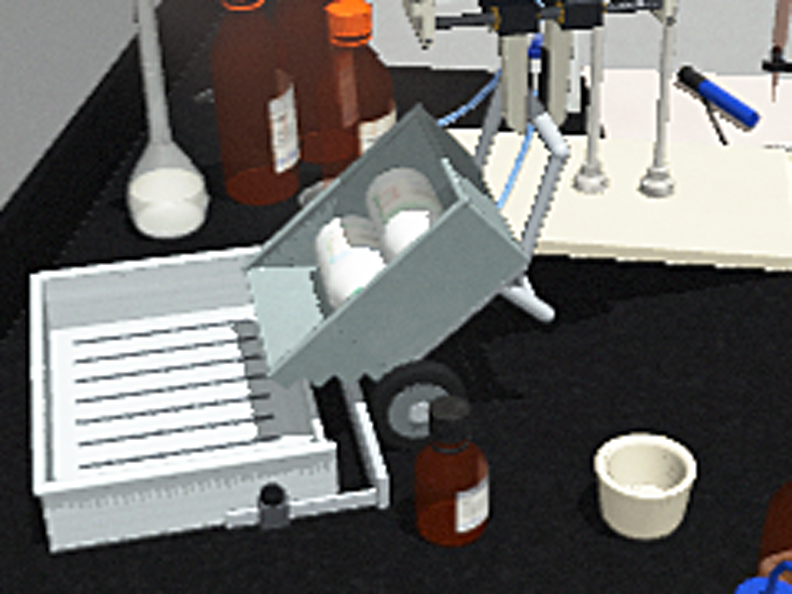

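Picture: tipped about 43°, bottles still in the skip, wheels down. The tray corners are within a pixel or so of before. The push on the stop is too high (the path is a bit too tight), so I'll ease back until the horizontal force vanishes and check the tray displacement by image registration.

```bash
python3 - <<'E'
from arc import *
A=np.load("A3.npy")
for k in range(10):
    A=A-.001*u
    env.movel(*pose(A,Y,43,-.0004),rate=.02); f,t=avg(Y,6); print(k,f,t)
    if f[0]>-1: break
np.save("A3.npy",A); print(readout.get_time_s(),A@u-np.load("A2.npy")@u)
a=cv2.cvtColor(cv2.imread("pics/side0.png"),6); b=cv2.cvtColor(viewer.read_camera("side"),cv2.COLOR_RGB2GRAY)
for n,(x,y,w,h) in {"tray left wall":(176,225,75,38),"bar end":(240,232,48,22),"brown":(295,222,24,38),"static":(140,300,50,35)}.items():
    print(n,cv2.phaseCorrelate(a[y:y+h,x:x+w].astype(float),b[y:y+h,x:x+w].astype(float)))
E
```

```text
0 [-2.28  0.27 -0.22] [-0.226  0.641  0.001]
1 [ 0.12  0.46 -3.65] [-0.099  0.258  0.028]
24.05 -0.009200000000000208
tray left wall ((0.36836728331380186, -0.016489096054083774), 0.8896393913975092)
bar end ((-0.07558212723455426, 0.008302224481337106), 0.8992780700344378)
brown ((-0.26200801870070656, 0.18036262917767232), 0.903572150730981)
static ((-0.0061801403750259, 0.0074956523741747105), 1.0063427153964868)
```

The tray has not moved measurably. The data fit the bar sitting about 5 mm lower in the pads than modelled, so I'll correct the arc for that and carry on in smaller, force-adapted steps.

```bash
cat > arc2.py <<'E'
from h import *
Y=20.5; u=np.array([np.cos(np.radians(Y)),np.sin(np.radians(Y))])
def arc2(ths,A,L,rate=.05,n=4):
    for th in ths:
        env.movel(*pose(A,Y,th,L),rate=rate); f,t=avg(Y,n)
        for _ in range(4):
            if abs(f[0])<1.8: break
            A=A+np.clip(f[0]/2.4,-2,2)*.001*u; env.movel(*pose(A,Y,th,L),rate=.03); f,t=avg(Y,n)
        print(th,f,t[1],"A-A2 mm",round(float((A-np.load('A2.npy'))@u)*1e3,1),round(readout.get_time_s(),2))
        if f[2]<-9: print("LIFTING?");break
    np.save("A4.npy",A); return A
E
python3 - <<'E'
from arc2 import *
arc2(range(41,60,3),np.load("A2.npy")-.0007*u,.0046)
im=viewer.read_camera("side"); cv2.imwrite("pics/s4.png",cv2.resize(im[95:275,170:410,::-1],None,fx=3.3,fy=3.3,interpolation=cv2.INTER_CUBIC))
E
```

```text
41 [ 0.05  0.01 -3.64] 0.211 A-A2 mm -0.7 24.38
44 [-0.45  0.42 -2.12] 0.225 A-A2 mm -0.7 24.78
47 [-0.41  1.23 -2.39] 0.374 A-A2 mm -0.7 25.18
50 [-1.5   1.75  1.34] 0.677 A-A2 mm -0.7 25.58
53 [-1.69  1.47  2.16] 0.586 A-A2 mm -1.9 26.27
56 [-1.01  0.15  1.87] 0.408 A-A2 mm -2.6 26.95
59 [0.21 1.02 1.66] 0.184 A-A2 mm -3.5 27.63
```

View pics/s4.png

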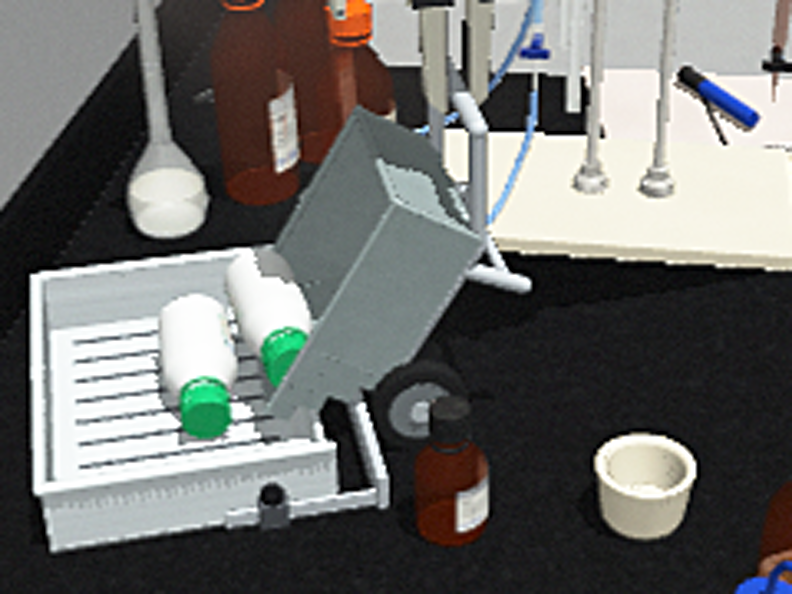

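Picture: both bottles have rolled onto the tray side. The front one is on the floor, and the rear one at (270,310) may still be leaning on the lip. I'll tip a bit further, let it settle and look again.

```bash
python3 - <<'E'
from arc2 import *
arc2((62,65),np.load("A4.npy"),.0046)
env.pause(1.0); print(avg(Y))
im=viewer.read_camera("side"); cv2.imwrite("pics/s5.png",cv2.resize(im[95:275,170:410,::-1],None,fx=3.3,fy=3.3,interpolation=cv2.INTER_CUBIC))
E
```

```text
62 [-0.85 -1.46  2.12] 0.281 A-A2 mm -3.5 28.08
65 [-0.88 -2.31  1.68] 0.246 A-A2 mm -3.5 28.48
(array([-0.9 , -2.34,  0.21]), array([-0.578,  0.237,  0.019]))
```

View pics/s5.png

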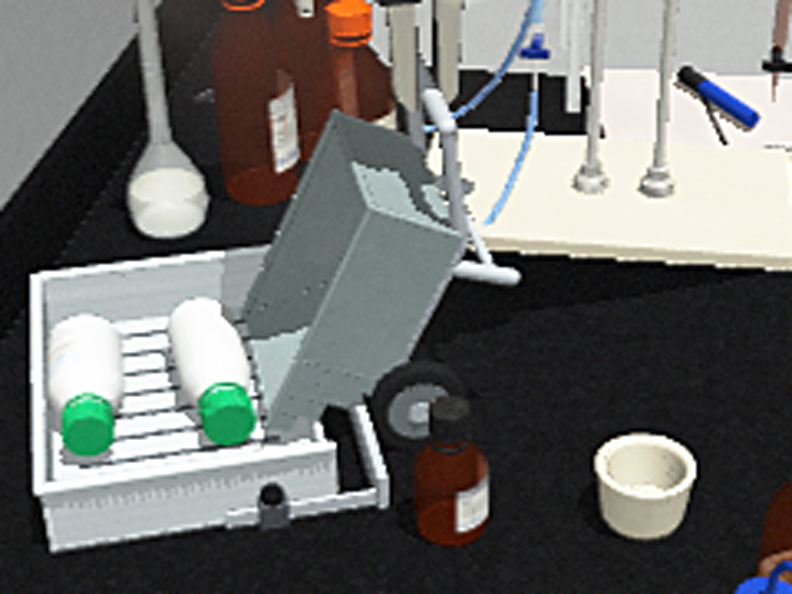

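Picture: both bottles lie on the tray floor, and the skip is empty. Now I'll lower it smoothly.

```bash
python3 - <<'E'
from arc2 import *
A=arc2(range(61,4,-4),np.load("A4.npy"),.0046,n=2)
L=.0046; th=5
f,t=avg(Y,8); print(f)
for th in np.arange(4,-3.1,-.5):
    env.movel(*pose(A,Y,th,L),rate=.015); f,t=avg(Y,6); print(round(th,1),f,t[1].round(2),round(readout.get_tool_pos()[2],4))
    if f[2]>.2: break
print(readout.get_time_s())
E
```

```text
61 [ 0.01 -1.52  5.18] -0.155 A-A2 mm -3.5 30.08
57 [-0.36 -0.42  5.72] -0.147 A-A2 mm -3.5 30.53
53 [0.12 0.44 4.03] -0.201 A-A2 mm -3.5 30.98
49 [0.4  0.73 0.16] -0.12 A-A2 mm -3.5 31.43
45 [0.22 0.38 1.75] -0.201 A-A2 mm -3.5 31.88
41 [ 0.02 -0.52  0.6 ] -0.219 A-A2 mm -3.5 32.33
37 [-0.14  0.24 -0.05] -0.169 A-A2 mm -3.5 32.78
33 [ 0.24 -0.05 -0.56] -0.156 A-A2 mm -3.5 33.23
29 [ 0.03  0.78 -0.94] -0.119 A-A2 mm -3.5 33.68
25 [-0.29  0.05  0.14] -0.22 A-A2 mm -3.5 34.13
21 [ 0.14  0.14 -0.14] -0.169 A-A2 mm -3.5 34.58
17 [-0.6   0.26 -0.59] -0.124 A-A2 mm -3.5 35.03
13 [ 0.42 -0.09  0.  ] -0.18 A-A2 mm -3.5 35.48
9 [-0.05  0.31 -0.63] -0.191 A-A2 mm -3.5 35.93
5 [-0.16 -0.55 -1.29] -0.065 A-A2 mm -3.5 36.38
[ 0.1  -0.22 -1.34]
4.0 [-0.15 -0.38 -0.75] -0.21 0.1106
3.5 [-0.03 -0.26 -0.44] -0.29 0.1089
3.0 [-0.51  0.4  -0.9 ] -0.18 0.1071
2.5 [-0.21  0.05 -0.49] -0.25 0.1055
2.0 [-0.16  0.22 -0.55] -0.18 0.1038
1.5 [ 0.1   0.3  -0.62] -0.22 0.1022
1.0 [ 0.18 -0.14 -0.91] -0.16 0.1004
0.5 [ 0.12 -0.22 -0.9 ] -0.2 0.0988
0.0 [ 0.06 -0.17 -0.55] -0.27 0.0971
-0.5 [-0.15  0.16 -1.07] -0.2 0.0953
-1.0 [-0.14  0.25 -0.78] -0.24 0.0937
-1.5 [ 0.31 -0.05 -0.82] -0.22 0.0919
-2.0 [-2.93  0.27  7.22] 0.41 0.0909
40.6917
```

Legs touch down at TCP z≈0.0917, the same as at grasp. I'll relieve the preload, check the gap to the stop, close it to about 1.5 mm, release and retreat.

```bash
python3 - <<'E'
from arc2 import *
P=np.array(readout.get_tool_pos()); gap=(np.load("A2.npy")-P[:2])@u-.195; print("gap",gap)
env.movel([P[0],P[1],.0922],rate=.01); print(avg(Y,5))
m=min(max(gap-.0015,0),.006)
if m>.001: print(env.movel([*(P[:2]+m*u),.0922],rate=.015,until_force=4)); print(avg(Y,8))
Q=np.array(readout.get_tool_pos()); env.movel([Q[0],Q[1],.0917],rate=.01); print(avg(Y,5))
env.set_gripper(.05); env.pause(.2); print(readout.get_finger_gap(),avg(Y,5))
Q=np.array(readout.get_tool_pos())
env.movel([Q[0],Q[1],.20],rate=.07); env.movel([Q[0],Q[1],.36],rate=.15)
im=viewer.read_camera("side"); b=cv2.cvtColor(im,cv2.COLOR_RGB2GRAY)
P,O=readout.get_tool_pos(),readout.get_ee_rot(); w=viewer.read_camera("wrist")
a1=cv2.resize(im[130:275,170:410,::-1],(500,302),interpolation=cv2.INTER_CUBIC); a2=cv2.resize(w[60:290,200:600,::-1],(500,288))
cv2.imwrite("pics/fin.png",np.vstack([a1,a2]))
a=cv2.cvtColor(cv2.imread("pics/side0.png"),6)
for n,(x,y,ww,h) in {"bar end":(240,232,48,22),"brown":(295,222,24,38),"mortar":(345,222,40,38)}.items():
    print(n,cv2.phaseCorrelate(a[y:y+h,x:x+ww].astype(float),b[y:y+h,x:x+ww].astype(float)))
print(readout.get_time_s())
E
```

```text
gap 0.005516142072916036
(array([-0.  ,  0.04, -1.79]), array([ 0.028, -0.075,  0.004]))
False
(array([-0.1 ,  0.03, -1.8 ]), array([-0.   , -0.071,  0.029]))
(array([-0.03,  0.39, -1.33]), array([-0.   , -0.033,  0.025]))
0.049687107742979 (array([-0.21, -0.16, -0.03]), array([-0.032,  0.042, -0.01 ]))
bar end ((-0.053121821799461344, -0.06350570926451482), 0.9083355287766537)
brown ((-0.20003552625878562, 0.09140305307534646), 0.8733051591353165)
mortar ((0.03834857819748194, 0.039296339184005546), 1.0097386515744922)
45.8917
```

View pics/fin.png

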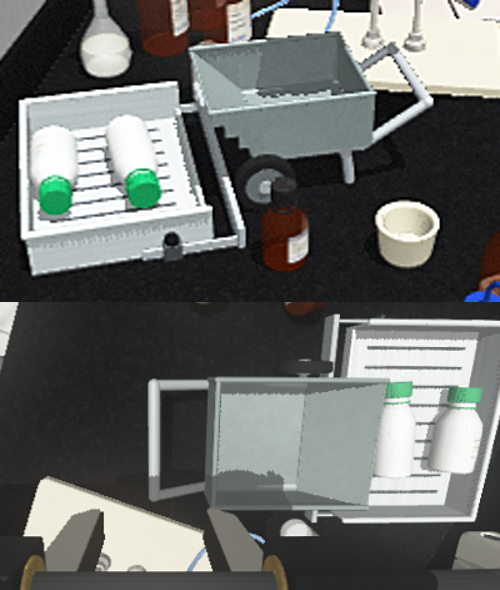

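The final view shows the empty barrow on its legs against the stop and square to the tray. Both bottles lie in the tray, and nothing nearby has moved. Handing in.

```bash
python3 -c "
from h import *
env.finish_job()"
```

```text
the job is handed in; nothing more can be done
```

The job is done and handed in; the robot clock read 45.9 s at my last check. I wheeled the barrow to the stop, squared it by feel, tipped it, lowered it back onto its legs and let go.

**Last checks:**
- **Bottles and barrow:** both bottles lie in the tray. The empty barrow stands on its legs, square to the stop and about 1.5 mm from it by the arm's readings.
- **Surroundings:** in the side camera, the tray's stop bar and the mortar shifted less than 0.1 px. The brown bottle read 0.2 px, and I put that down to a shadow. I only checked the beaker by eye.
- **Gripper:** it is open and clear of everything.

**What did not go to plan:**
- **Push on the stop:** between 13° and 43° of tipping, the wheels pressed the stop with 4 to 10 N. That is above the tray's stated 5 N, because the bar followed about 5 mm lower than I had modelled. I eased off and corrected the path, and saw no tray movement at that point or at the end.
- **Squareness:** two contact probes put the square heading between 20.3° and 20.75°, and I used 20.5°. The pictures of the tray suggested about 21.3°.
- **First contact:** the first touch signal was too close to sensor noise to trust, so I confirmed it with a further 1 mm step.

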